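# Seat a roller in a pair of V-blocks and fold the keeper onto it

## Task

Take the steel roller off the sloping rest and lower it into the pair of V-blocks, midway along them and lying level along both grooves; set it down rather than dropping it. Then let go and fold the upright keeper arm down until its rubber pad bears on the roller. Leave the gauge block, magnet and tape measure where they are.

Things in the scene. Friction and masses are not known exactly. Their poses are not given: they have to be found in the camera images.
- roller_center (a point): Centre of the loose grey steel roller, on its axis (the point's x): a tube 38 mm in diameter, 136 mm long, with a 12 mm axle stub 10 mm long at each end (156 mm over all), about 0.45 kg. It starts on the sloping rest with its x axis pointing 30 degrees above level, away from the robot.
- rest: Dark steel sloping rest, fixed, on a 150 x 56 mm plate, left or right of the fixture. Its 30 mm wide bar rises at 30 degrees along +x. Origin on the table under the roller's centre, which starts 95 mm above it. The roller lies in two V saddles 24 mm long, 48 mm either side of its centre; between them both sides of the roller are free down to the bar, 35 mm below its axis. Stop plate at the low end.
- seat (a point): Where the roller's centre is when seated and centred, 58 mm above the table; x along the grooves, away from robot and hinge, z up. The fixed fixture is a dark plate 60 mm wide, 8 mm thick, x = -131 to +75 mm, with two grey V-blocks (45 mm along the groove, 50 wide, 42 high, 90 degree groove 40 mm wide) with middles at x = -50 and +50 mm; the 55 mm between them is free for fingers.
- keeper_hinge (a point): Hinge axis of the keeper arm, at x = -108 mm, 29.5 mm above the seat point (87.5 mm above the table); the hinge axis is the point's y. Two hinge cheeks, 42 mm over their outsides, rise 10 mm above it.
- keeper_tip (a point): Middle of the keeper arm's cross bar (12 mm round, 44 mm long, along y), 90 mm from the hinge. The arm is a flat steel bar 22 mm wide, 8 mm thick, centred on the line from hinge to cross bar; a rubber pad 18 mm wide, 58 mm from the hinge, stands 6 mm off its face. Upright, the plain back looks towards the robot (fixture -x), the pad to +x.
- keeper (a joint): Angle of the keeper arm, rad: 0 = lying level with its pad on a seated roller, about 1.57 = upright; limits -0.15 and 1.75. It starts upright, between 1.42 and 1.70. The hinge is stiff (0.13 N m): the arm stays where it is left and has to be pushed all the way, about 1.5 to 3 N at the tip.
- gauge: Bystander: grey block with six dark round spots, 50 x 75 x 25 mm high, loose on the table. Origin at the centre of its underside.
- magnet: Bystander: flat red and dark welding magnet, 78 x 105 x 20 mm high, loose on the table. Origin at the centre of its underside.
- tape_rule: Bystander: yellow and black tape measure, 38 x 99 x 65 mm high, standing loose on the table. Origin at the centre of its underside.
- roller: The same roller; its origin too lies at its centre, x along its axis.

How it is judged:
By the outcome, as a careful person would: the job done as asked, in the order asked, and still so for the second after the job is handed in, with the robot touching nothing.
It also fails if it takes over 45 s, if anything falls off the work surface, if the arm or the gripper's body presses on something with over 40 N, if the wrist force passes 120 N, or if a joint passes its speed limit or range.

## Robot

A 6-joint arm with a two-finger parallel gripper is mounted at the origin on the work surface; the furniture and walls round the work are solid. World frame = base frame: x ahead of the robot, y to its left, z up, the work surface at z = 0. Lengths are in m, angles in degrees, forces in N, time in s.
With the tool pointing down it reaches from about 0.275 to 0.775 m from the base axis. Payload 14.6 kg.
Tool frame: the origin (TCP) lies on the centre line of the jaws, within the pads' length; the fingertips stand 14 mm ahead of it and the grasp point (between the pads) lies 5 mm behind it; z points along the fingers, x is the direction in which the jaws open and shut, and the axes are right-handed (so a half turn about z gives the same grasp; the last joint's range is limited). The gripper opens to 85 mm and grips with 20 to 120 N. Pads are 22 mm wide; open, the fingers measure 114 mm over their backs; the gripper's body (76 mm by 85 mm) begins 54 mm behind the grasp point. The pads swing forward as they close: fully open they stand 13 mm farther back than shut.
Start: joints at [68.05, 15.075, -2.767, 72.158, 0, 81.102], TCP at [0.119, 0.511, 0.245] pointing down, gripper open.
Joint ranges: [-151.79, 151.79], [-50.71, 97.33], [-67.44, 78.34], [-121.81, 120.89], [-77.56, 73.72], [-180, 180]. Speed limits (degrees/s): [108.29, 108.29, 147.25, 159.86, 180, 180].

## Interface

Orientations are given as [roll, pitch, yaw] about the fixed x, y, z axes, in that order (R = Rz(yaw) Ry(pitch) Rx(roll)).
In Python, from cell import sensors, eyes, robot gives the robot as it stands. The module is installed in compiled form; this text tells all that it offers.
- The arm moves only by the tool drive_tool, never from a script. Its argument "commands" is a list of rows, each an object of numbers: "dx", "dy", "dz": the shift along the tool's x, y, z in units of 30 mm (1.0 is 30 mm); "turn": the turn about the tool's z in units of 5 degrees (1.0 is 5 degrees); "grip": the finger opening in mm, from 0 to 85.4. A call has 1 to 20 rows; each row shifts and turns the commanded pose from where the row before left it, along the tool's axes as they then stand; what a row does not reach is not made up. A row lasts 1/12 s, in which the tool goes at most 41.7 mm and 7.16 degrees, less where a joint would pass 70% of its speed; a pose out of reach is approached as far as the arm can. A call is refused whole if a number of a shift passes 1 or a number of a turn 1, either way. A call with a gripper value outside its range is refused whole. The fingers move at their own pace and stop on an object; "squeeze" is the grip in N (left out, the last holds). Time passes only in rows, so rows that do not move let the fingers close. It gives the time, the measured TCP pose, the force and the opening at its end, in the units of the state.
- sensors.get_state(): the state, without advancing time (a new reading comes with each control period).
- eyes.capture(name): name is "side" or "top" or "wrist"; returns (picture, depth): 480x640x3 uint8, red, green, blue; 480x640 float32, m along the optical axis (not along the pixel's ray), 0 where there is no reading.
- eyes.get_calibration(name): a dict with "fx", "fy", "cx", "cy" (pixels), "camera_from_world" (4x4, takes a point from world to camera coordinates). Camera axes: x right, y down, z forward; pixel columns grow to the right and rows downward; lengths in m; the calibration is good to about 2 mm. A picture is of the moment at which its call begins: read the wrist's pose just before it. get_calibration takes no time and is no camera call; for the wrist camera it gives the pose at the moment of the call.
- robot.hand_in(): hands the job in, once; it reports no verdict.
The state is a dict: "time": time; "joint_positions": joint angles; "qvel": joint speeds; "effort": joint torques, N m; "ee_pos": TCP position; "orientation": TCP orientation; "contact_force": force on the tool from outside, world axes, zero at the start; "torque": the same for the moment, N m; "grip_width": finger opening in m.
Only numpy, scipy, OpenCV 4.12 (cv2) and the standard library are available. Lean on these libraries where they do the work, as an engineer would, in place of code of your own. Each camera call takes 0.05 s, during which the arm holds its last target.

## Working session

There is one attempt and no reset: what is moved stays moved. The work goes in short steps, Python scripts to look and compute and a tool call to move; the robot and the scene stay as the last step left them, time stands still between calls to the robot, and variables do not carry over. Pictures are saved under pics/ and viewed, and the job is handed in when it is done.

Besides the shell and the picture viewer there is one more tool, called after "Emit:" by a JSON object that holds its "api" and its "payload", one argument or row to a line. drive_tool: Moves the arm, as the interface text tells. Its arguments: {"type":"object","properties":{"commands":{"type":"array","items":{"type":"object","properties":{"dx":{"type":"number"},"dy":{"type":"number"},"dz":{"type":"number"},"turn":{"type":"number"},"grip":{"type":"number"}}}},"squeeze":{"type":"number"}},"required":["commands"]}

```bash
mkdir -p pics
python3 - <<'E'
from cell import sensors, eyes, robot
import cv2,numpy as np
print(sensors.get_state())
for n in ("side","top","wrist"):
    c=eyes.get_calibration(n); p,d=eyes.capture(n)
    np.savez(f"{n}0.npz",p=p,d=d,T=c["camera_from_world"],k=[c[q] for q in("fx","fy","cx","cy")])
    cv2.imwrite(f"pics/{n}0.png",p[:,:,::-1])
    print(n,c)
E
```

```text
{'time': 0.0, 'joint_positions': array([ 6.80494317e+01,  1.50984026e+01, -2.80272657e+00,  7.21596674e+01,
       -7.33492518e-04,  8.11012902e+01]), 'qvel': array([ 0.07447813, -0.03269982, -0.03959499,  0.01701721,  0.04066494,
        0.03471177]), 'effort': array([ 9.75452822e-04, -6.37603712e+01,  3.84566152e+01,  1.38375774e-02,
       -1.25407842e-04, -6.17497200e-07]), 'ee_pos': array([0.11847782, 0.51118822, 0.24483564]), 'orientation': array([-1.79991320e+02,  6.01781946e-02,  7.69481465e+01]), 'contact_force': array([ 0.89439271, -0.23822366,  0.2697064 ]), 'torque': array([-0.01893691, -0.0002686 , -0.05316538]), 'grip_width': 0.0854834880475102}
side {'fx': 520.4676871884669, 'fy': 520.4676871884669, 'cx': 323.2558482507436, 'cy': 242.56492458697466, 'camera_from_world': array([[-0.98003135, -0.19850793, -0.01153938,  0.43120875],
       [-0.09501775,  0.51849984, -0.84978206,  0.21204357],
       [ 0.17467164, -0.83171661, -0.52700787,  0.80578862],
       [ 0.        ,  0.        ,  0.        ,  1.        ]])}
top {'fx': 570.398762319359, 'fy': 570.398762319359, 'cx': 311.7259782490297, 'cy': 233.5373046965302, 'camera_from_world': array([[ 3.40551847e-05, -9.99996891e-01,  2.49329883e-03,
        -1.92963883e-01],
       [-9.76029493e-01, -5.75876070e-04, -2.17637536e-01,
         4.87528494e-01],
       [ 2.17638295e-01, -2.42612151e-03, -9.76026478e-01,
         1.14830991e+00],
       [ 0.00000000e+00,  0.00000000e+00,  0.00000000e+00,
         1.00000000e+00]])}
wrist {'fx': 415.5666046287766, 'fy': 415.5666046287766, 'cx': 315.18329807614026, 'cy': 246.00494708159846, 'camera_from_world': array([[ 0.22466436,  0.97443556, -0.00112316, -0.52489001],
       [ 0.92430092, -0.21274015,  0.31687449, -0.04128581],
       [ 0.30853483, -0.07222854, -0.94846681,  0.38127337],
       [ 0.        ,  0.        ,  0.        ,  1.        ]])}
```

View pics/side0.png

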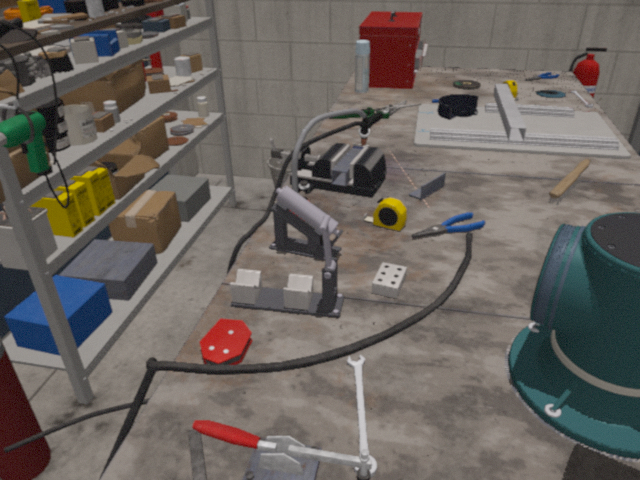

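View pics/top0.png

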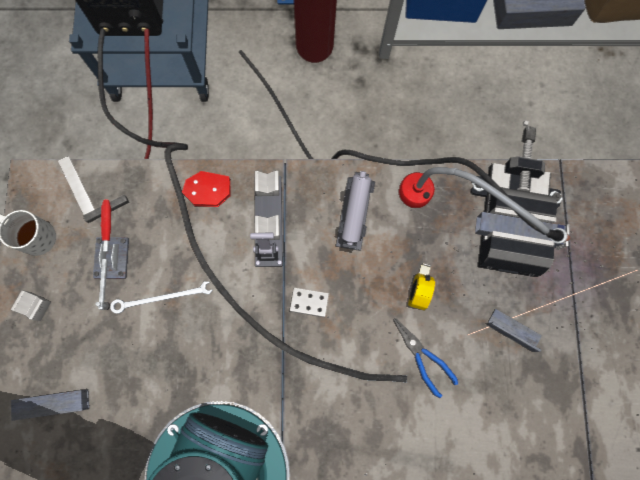

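View pics/wrist0.png

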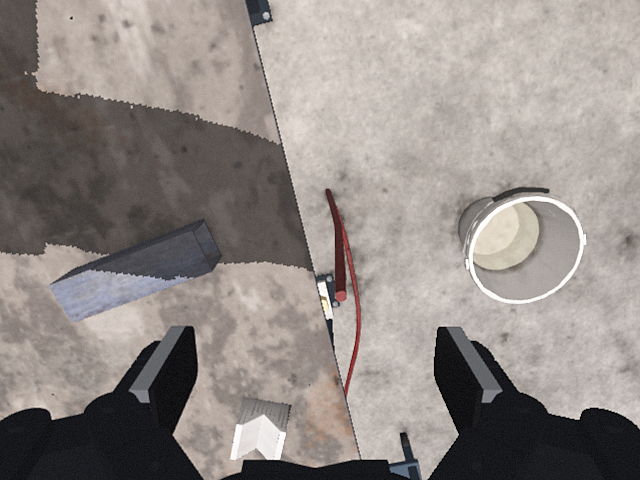

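Side view: roller on the rest (about 305,215), fixture (285,298) with the keeper upright at (330,285). Top view: fixture at (267,215), roller (355,208), gauge (310,302), magnet (207,189), tape (423,290). Next I measure these from depth.

```bash
cat > h.py <<'E'
import numpy as np,cv2
def load(n):
    f=np.load(n); return f["p"],f["d"],f["T"],f["k"]
def cloud(d,T,k):
    v,u=np.mgrid[:480,:640]; fx,fy,cx,cy=k
    P=np.stack([(u-cx)/fx*d,(v-cy)/fy*d,d],-1)
    W=(P-T[:3,3])@T[:3,:3]
    W[d==0]=np.nan
    return W
def proj(P,T,k):
    c=np.asarray(P)@T[:3,:3].T+T[:3,3]; return np.stack([c[...,0]/c[...,2]*k[0]+k[2],c[...,1]/c[...,2]*k[1]+k[3]],-1)
E
python3 - <<'E'
from h import *
for n in("top0","side0"):
    p,d,T,k=load(n+".npz"); W=cloud(d,T,k)
    if n=="top0":
        print("cam",-T[:3,:3].T@T[:3,3])
        tb=W[330:370,330:380]; print("table z",np.nanmedian(tb[...,2]))
        np.set_printoptions(precision=3,suppress=True,linewidth=200)
        for (u,v) in[(267,180),(267,205),(267,238),(262,238),(265,252),(267,262),(260,262),(357,180),(355,205),(350,235),(310,302),(207,189),(423,290)]: print(u,v,W[v,u])
    if n=="top0": b=p[150:280,170:450]
    else: b=p[170:370,190:420]
    cv2.imwrite(f"pics/{n}z.png",cv2.resize(b,None,fx=2.8,fy=2.8,interpolation=cv2.INTER_CUBIC)[:,:,::-1])
T=load("wrist0.npz")[2]; c=-T[:3,:3].T@T[:3,3]; print("wrist cam",c)
from scipy.spatial.transform import Rotation as R
r=R.from_euler("xyz",[180,0,76.95],degrees=True).as_matrix()
print("cam in tool",r.T@(c-[.1185,.5112,.2448]), "tool x in world",r[:,0],r[:,1])
E
```

```text
cam [ 0.22593255 -0.18989659  1.22736649]
table z -0.00014937551163764752
267 180 [ 0.612 -0.095  0.033]
267 205 [ 0.562 -0.094  0.01 ]
267 238 [ 0.451 -0.108  0.178]
262 238 [ 0.452 -0.099  0.177]
265 252 [ 0.44  -0.099  0.097]
267 262 [ 0.436 -0.096  0.003]
260 262 [ 0.434 -0.081  0.009]
357 180 [ 0.577 -0.283  0.143]
355 205 [ 0.532 -0.28   0.119]
350 235 [ 0.478 -0.271  0.083]
310 302 [ 0.347 -0.189  0.023]
207 189 [0.596 0.038 0.02 ]
423 290 [ 0.368 -0.421  0.061]
wrist cam [0.038 0.53  0.374]
cam in tool [ 0.    -0.082 -0.129] tool x in world [ 0.226  0.974 -0.   ] [ 0.974 -0.226  0.   ]
```

View pics/top0z.png

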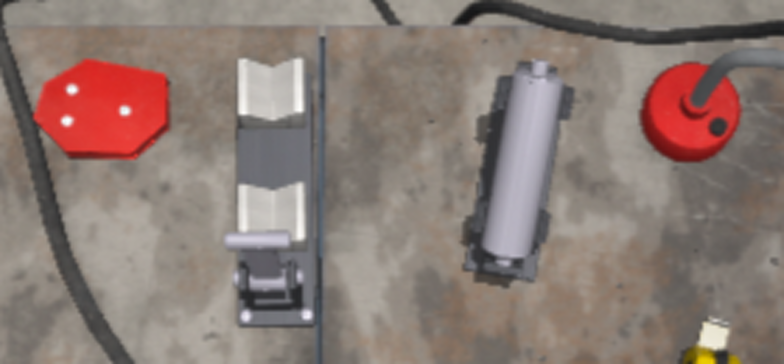

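View pics/side0z.png

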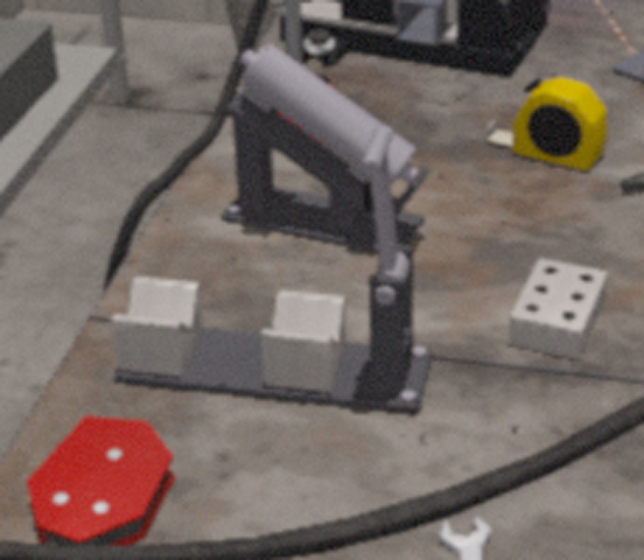

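```bash
cat > m.py <<'E'
from h import *
from scipy.optimize import least_squares
np.set_printoptions(precision=4,suppress=True,linewidth=200)
def rollerfit(Wp,c0,a0,iters=4):
    # cylinder fit radius .019
    def un(q):
        a=np.array([1,q[2],q[3]]);a/=np.linalg.norm(a);return np.array([c0[0],q[0],q[1]]),a
    def f(q):
        c,a=un(q);v=Wp-c;return np.linalg.norm(v-np.outer(v@a,a),axis=1)-.019
    r=least_squares(f,[c0[1],c0[2],a0[1]/a0[0],a0[2]/a0[0]],loss="soft_l1",f_scale=.002)
    c,a=un(r.x); t=(Wp-c)@a
    return c,a,t,np.abs(f(r.x)).mean()
E
python3 - <<'E'
from m import *
for n in("top0","side0"):
    p,d,T,k=load(n+".npz"); W=cloud(d,T,k).reshape(-1,3); hsv=cv2.cvtColor(p,cv2.COLOR_RGB2HSV).reshape(-1,3).astype(int); rgb=p.reshape(-1,3).astype(int)
    # roller
    a=np.array([.86,-.1,.5]);a/=np.linalg.norm(a);c=np.array([.525,-.277,.095])
    v=W-c;rad=np.linalg.norm(v-(v@a)[:,None]*a,axis=1)
    br=rgb.mean(1)
    s=(rad<.028)&(np.abs(v@a)<.072)&(br>110)
    c2,a2,t,e=rollerfit(W[s],c,a)
    print(n,"roller n",s.sum(),c2,a2,"elev",np.degrees(np.arcsin(a2[2])),"yaw",np.degrees(np.arctan2(a2[1],a2[0])),"err",e)
    v=W-c2;rad=np.linalg.norm(v-(v@a2)[:,None]*a2,axis=1)
    tt=v@a2; s=(rad<.023)&(rad>.014)&(br>110)&(abs(tt)<.1); h=np.percentile(tt[s],[1,2,50,98,99]);print("  tube ext",h,"ctr",c2+a2*(h[1]+h[3])/2)
    # fixture points
    s=(abs(W[:,0]-.56)<.09)&(abs(W[:,1]+.095)<.05)&(W[:,2]>.02)&(W[:,2]<.06)&(br>130)
    im=np.zeros(480*640,np.uint8);im[s]=255
    P=W[s]; print("  vb n",len(P),P.min(0),P.max(0),np.percentile(P,2,0),np.percentile(P,98,0))
    cv2.imwrite(f"pics/{n}_vb.png",im.reshape(480,640))
    nl,lab,st,ce=cv2.connectedComponentsWithStats(im.reshape(480,640))
    for i in range(1,nl):
        if st[i,4]>60:
            Q=W[lab.ravel()==i]; print("   comp",st[i],np.percentile(Q,3,0),np.percentile(Q,97,0),np.median(Q,0))
E
```

```text
top0 roller n 1100 [ 0.525  -0.2818  0.0897] [ 0.8492 -0.148   0.5069] elev 30.458544832315983 yaw -9.889522397022047 err 0.0015862124352173075
  tube ext [-0.0567 -0.0552  0.0124  0.0752  0.0764] ctr [ 0.5335 -0.2833  0.0947]
  vb n 881 [ 0.4842 -0.1217  0.0233] [ 0.629  -0.0695  0.0554] [ 0.4912 -0.1208  0.0294] [ 0.627  -0.0707  0.0535]
   comp [255 171  24  22 471] [ 0.5848 -0.1183  0.0295] [ 0.6276 -0.0706  0.0532] [ 0.6059 -0.0931  0.0429]
   comp [255 215  24  22 410] [ 0.4891 -0.1212  0.0309] [ 0.5275 -0.0726  0.0532] [ 0.5098 -0.0965  0.044 ]
side0 roller n 736 [ 0.525  -0.2824  0.0907] [ 0.8523 -0.1465  0.5021] elev 30.13655515583358 yaw -9.751795104379607 err 0.0015366902677298473
  tube ext [-0.0586 -0.0574  0.0145  0.0716  0.0729] ctr [ 0.531  -0.2835  0.0943]
  vb n 828 [ 0.4825 -0.1221  0.0303] [ 0.6284 -0.0675  0.0529] [ 0.4844 -0.1185  0.0328] [ 0.6259 -0.0695  0.0516]
   comp [230 269  31  18 406] [ 0.5843 -0.1165  0.0332] [ 0.6264 -0.0692  0.0512] [ 0.6044 -0.1039  0.0446]
   comp [284 274  29  19 422] [ 0.4843 -0.1189  0.0332] [ 0.5262 -0.0713  0.0516] [ 0.5049 -0.1063  0.0447]
```

Emit:
{"api": "drive_tool", "payload": {
  "commands": [
    {"dx": -0.7,"dy": 0.7},
    {"dx": -0.7,"dy": 0.7},
    {"dx": -0.7,"dy": 0.7},
    {"dx": -0.7,"dy": 0.7},
    {"dx": -0.7,"dy": 0.7},
    {"dx": -0.7,"dy": 0.7},
    {"dx": -0.7,"dy": 0.7},
    {"dx": -0.7,"dy": 0.7},
    {"dx": -0.7,"dy": 0.7},
    {"dx": -0.7,"dy": 0.7},
    {"dx": -0.7,"dy": 0.7},
    {"dx": -0.7,"dy": 0.7},
    {"dx": -0.7,"dy": 0.7},
    {"dx": -0.7,"dy": 0.7},
    {"dx": -0.7,"dy": 0.7},
    {"dx": -0.7,"dy": 0.7},
    {"dx": -0.7,"dy": 0.7},
    {"dx": -0.7,"dy": 0.7},
    {"dx": -0.7,"dy": 0.7},
    {"dx": -0.7,"dy": 0.7}
  ]
}}

```text
validation failed for argument at $.co...
```

Emit:
{"api": "drive_tool", "payload": {
  "commands": [
    {"dx": -0.7,"dy": 0.7},
    {"dx": -0.7,"dy": 0.7},
    {"dx": -0.7,"dy": 0.7},
    {"dx": -0.6,"dy": 0.6},
    {"turn": 1},
    {"turn": 1},
    {"turn": 1},
    {"turn": 1},
    {"turn": 1},
    {"turn": 1},
    {"turn": 1},
    {"turn": 1},
    {"turn": 1},
    {"turn": 1},
    {"turn": 1},
    {"turn": 1},
    {"turn": 1},
    {"turn": 1},
    {"turn": 1},
    {"turn": 1}
  ]
}}

```text
validation failed for argument at $.co...
```

Emit:
{"api": "drive_tool", "payload": {
  "commands": [
    {"turn": 1},
    {"turn": 1},
    {"turn": 1},
    {"turn": 1},
    {"turn": 1},
    {"turn": 1},
    {"turn": 1},
    {"turn": 1},
    {"turn": 1},
    {"turn": 1},
    {"turn": 1},
    {"turn": 1},
    {"turn": 1},
    {"turn": 1},
    {"turn": 1},
    {"turn": 1},
    {"turn": 1},
    {"turn": 0}
  ]
}}

```text
validation failed for argument at $.co...
```

Emit:
{"api": "drive_tool", "payload": {
  "commands": [
    {"dx": -0.7,"dy": 0.7,"dz": 0,"turn": 0,"grip": 85}
  ],
  "squeeze": 20
}}

```text
time: 0.23
ee_pos: [0.1333, 0.4882, 0.2446]
orientation: [-180.0, -0.0, 77.1]
contact_force: [1.6, -0.1, -0.3]
grip_width: 0.0851
```

Emit:
{"api": "drive_tool", "payload": {
  "commands": [
    {"dx": -0.7,"dy": 0.7,"dz": 0,"turn": 0,"grip": 85},
    {"dx": -0.7,"dy": 0.7,"dz": 0,"turn": 0,"grip": 85},
    {"dx": -0.7,"dy": 0.7,"dz": 0,"turn": 0,"grip": 85},
    {"dx": -0.7,"dy": 0.7,"dz": 0,"turn": 0,"grip": 85},
    {"dx": -0.7,"dy": 0.7,"dz": 0,"turn": 0,"grip": 85},
    {"dx": -0.7,"dy": 0.7,"dz": 0,"turn": 0,"grip": 85},
    {"dx": -0.7,"dy": 0.7,"dz": 0,"turn": 0,"grip": 85},
    {"dx": -0.7,"dy": 0.7,"dz": 0,"turn": 0,"grip": 85},
    {"dx": -0.7,"dy": 0.7,"dz": 0,"turn": 0,"grip": 85},
    {"dx": -0.7,"dy": 0.7,"dz": 0,"turn": 0,"grip": 85},
    {"dx": -0.7,"dy": 0.7,"dz": 0,"turn": 0,"grip": 85},
    {"dx": -0.7,"dy": 0.7,"dz": 0,"turn": 0,"grip": 85},
    {"dx": -0.7,"dy": 0.7,"dz": 0,"turn": 0,"grip": 85},
    {"dx": -0.7,"dy": 0.7,"dz": 0,"turn": 0,"grip": 85},
    {"dx": -0.7,"dy": 0.7,"dz": 0,"turn": 0,"grip": 85},
    {"dx": -0.7,"dy": 0.7,"dz": 0,"turn": 0,"grip": 85},
    {"dx": -0.7,"dy": 0.7,"dz": 0,"turn": 0,"grip": 85},
    {"dx": -0.7,"dy": 0.7,"dz": 0,"turn": 0,"grip": 85},
    {"dx": -0.7,"dy": 0.7,"dz": 0,"turn": 0,"grip": 85},
    {"dx": -0.7,"dy": 0.7,"dz": 0,"turn": 0,"grip": 85}
  ]
}}

```text
time: 1.9
ee_pos: [0.449, -0.0193, 0.2452]
orientation: [-180.0, -0.0, 76.9]
contact_force: [-0.6, -0.0, 0.2]
grip_width: 0.085
```

Emit:
{"api": "drive_tool", "payload": {
  "commands": [
    {"dx": -0.7,"dy": 0.7,"dz": 0,"turn": 0,"grip": 85},
    {"dx": -0.7,"dy": 0.7,"dz": 0,"turn": 0,"grip": 85},
    {"dx": -0.7,"dy": 0.7,"dz": 0,"turn": 0,"grip": 85},
    {"dx": 0,"dy": 0,"dz": 0,"turn": 1,"grip": 85},
    {"dx": 0,"dy": 0,"dz": 0,"turn": 1,"grip": 85},
    {"dx": 0,"dy": 0,"dz": 0,"turn": 1,"grip": 85},
    {"dx": 0,"dy": 0,"dz": 0,"turn": 1,"grip": 85},
    {"dx": 0,"dy": 0,"dz": 0,"turn": 1,"grip": 85},
    {"dx": 0,"dy": 0,"dz": 0,"turn": 1,"grip": 85},
    {"dx": 0,"dy": 0,"dz": 0,"turn": 1,"grip": 85},
    {"dx": 0,"dy": 0,"dz": 0,"turn": 1,"grip": 85},
    {"dx": 0,"dy": 0,"dz": 0,"turn": 1,"grip": 85},
    {"dx": 0,"dy": 0,"dz": 0,"turn": 1,"grip": 85},
    {"dx": 0,"dy": 0,"dz": 0,"turn": 1,"grip": 85},
    {"dx": 0,"dy": 0,"dz": 0,"turn": 1,"grip": 85},
    {"dx": 0,"dy": 0,"dz": 0,"turn": 1,"grip": 85},
    {"dx": 0,"dy": 0,"dz": 0,"turn": 1,"grip": 85},
    {"dx": 0,"dy": 0,"dz": 0,"turn": 1,"grip": 85},
    {"dx": 0,"dy": 0,"dz": 0,"turn": 1,"grip": 85},
    {"dx": 0,"dy": 0,"dz": 0,"turn": 1,"grip": 85}
  ]
}}

```text
time: 3.57
ee_pos: [0.4956, -0.0933, 0.2451]
orientation: [-180.0, 0.0, -8.3]
contact_force: [0.1, -0.8, -0.9]
grip_width: 0.085
```

Emit:
{"api": "drive_tool", "payload": {
  "commands": [
    {"dx": 0,"dy": 0,"dz": 0,"turn": 1,"grip": 85},
    {"dx": 0,"dy": 0,"dz": 0,"turn": 1,"grip": 85},
    {"dx": 0,"dy": 0,"dz": 0,"turn": 1,"grip": 85},
    {"dx": 0,"dy": 0,"dz": 0,"turn": 1,"grip": 85},
    {"dx": 0,"dy": 0,"dz": 0,"turn": 1,"grip": 85},
    {"dx": 0,"dy": 0,"dz": 0,"turn": 1,"grip": 85},
    {"dx": 0,"dy": 0,"dz": 0,"turn": 1,"grip": 85},
    {"dx": 0,"dy": 0,"dz": 0,"turn": 1,"grip": 85},
    {"dx": 0,"dy": 0,"dz": 0,"turn": 1,"grip": 85},
    {"dx": 0,"dy": 0,"dz": 0,"turn": 1,"grip": 85},
    {"dx": 0,"dy": 0,"dz": 0,"turn": 1,"grip": 85},
    {"dx": 0,"dy": 0,"dz": 0,"turn": 1,"grip": 85},
    {"dx": 0,"dy": 0,"dz": 0,"turn": 1,"grip": 85},
    {"dx": 0,"dy": 0,"dz": 0,"turn": 1,"grip": 85},
    {"dx": 0,"dy": 0,"dz": 0,"turn": 1,"grip": 85},
    {"dx": 0,"dy": 0,"dz": 0,"turn": 1,"grip": 85},
    {"dx": 0,"dy": 0,"dz": 0,"turn": 0,"grip": 85}
  ]
}}

```text
time: 4.98
ee_pos: [0.4956, -0.0933, 0.2451]
orientation: [180.0, 0.0, -88.3]
contact_force: [-0.4, 0.3, -0.3]
grip_width: 0.0854
```

Run:
```python
from cell import sensors, eyes
from m import *
n="wrist"
c=eyes.get_calibration(n); p,d=eyes.capture(n)
np.savez("wrist1.npz",p=p,d=d,T=c["camera_from_world"],k=[c[q] for q in("fx","fy","cx","cy")])
cv2.imwrite("pics/wrist1.png",p[:,:,::-1])
p,d,T,k=load("wrist1.npz"); W=cloud(d,T,k); br=p.mean(2)
s=(abs(W[...,0]-.56)<.09)&(abs(W[...,1]+.095)<.05)&(W[...,2]>.02)&(W[...,2]<.06)&(br>130)
nl,lab,st,ce=cv2.connectedComponentsWithStats(s.astype(np.uint8))
for i in range(1,nl):
    if st[i,4]>100:
        Q=W[lab==i]; print(st[i],np.percentile(Q,1,0),np.percentile(Q,99,0),np.median(Q,0))
        t=Q[Q[:,2]>.046]; print("  rect",cv2.minAreaRect((t[:,:2]*1000).astype(np.float32)))
# keeper points
s=(abs(W[...,0]-.46)<.06)&(abs(W[...,1]+.095)<.035)&(W[...,2]>.1)&(W[...,2]<.2)
Q=W[s];print("keeper",len(Q),np.percentile(Q,1,0),np.percentile(Q,99,0))
print(sensors.get_state()["joint_positions"])
```

```text
[ 285   29   71   70 4640] [ 0.5836 -0.117   0.0304] [ 0.6277 -0.068   0.052 ] [ 0.6063 -0.0929  0.0443]
  rect ((605.7037963867188, -92.61529541015625), (45.00693893432617, 49.9111328125), 1.3060858249664307)
[ 287  167   64   62 3589] [ 0.4847 -0.1195  0.0253] [ 0.5288 -0.0709  0.052 ] [ 0.5084 -0.0956  0.0436]
  rect ((505.8284606933594, -95.2407455444336), (45.32441711425781, 49.85012435913086), 1.4910591840744019)
keeper 3305 [ 0.4518 -0.1172  0.1026] [ 0.4638 -0.0756  0.1846]
[-19.9287  13.0614  -5.58    71.3795   0.002  158.0454]
```

View pics/wrist1.png

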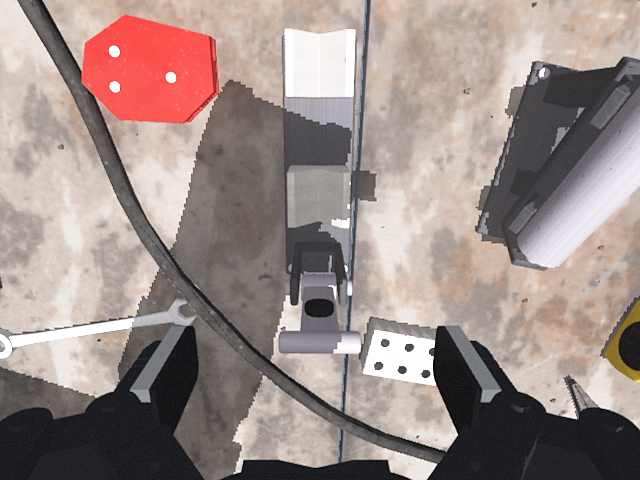

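Wrist view: V-blocks at (319,63) and (319,190), keeper cross bar at (319,342), pad facing the camera, roller at the upper right. Block rectangles measure 45 x 50 mm as given, so seat is about (0.5558, -0.0939) with yaw 1.5°. Moving above the roller.

Emit:
{"api": "drive_tool", "payload": {
  "commands": [
    {"dx": 0.91,"dy": -0.15,"dz": 0.2,"turn": 0,"grip": 85},
    {"dx": 0.91,"dy": -0.15,"dz": 0.2,"turn": 0,"grip": 85},
    {"dx": 0.91,"dy": -0.15,"dz": 0.2,"turn": 0,"grip": 85},
    {"dx": 0.91,"dy": -0.15,"dz": 0.2,"turn": 0,"grip": 85},
    {"dx": 0.91,"dy": -0.15,"dz": 0.2,"turn": 0,"grip": 85},
    {"dx": 0.91,"dy": -0.15,"dz": 0.2,"turn": 0,"grip": 85},
    {"dx": 0.91,"dy": -0.15,"dz": 0.2,"turn": 0,"grip": 85},
    {"dx": 0,"dy": 0,"dz": 0,"turn": 1,"grip": 85},
    {"dx": 0,"dy": 0,"dz": 0,"turn": 1,"grip": 85},
    {"dx": 0,"dy": 0,"dz": 0,"turn": 0.3,"grip": 85},
    {"dx": 0,"dy": 0,"dz": 0,"turn": 0,"grip": 85}
  ]
}}

```text
time: 5.95
ee_pos: [0.5336, -0.2834, 0.203]
orientation: [180.0, 0.0, -99.5]
contact_force: [0.1, -0.6, -0.2]
grip_width: 0.0851
```

Run:
```python
from cell import sensors, eyes
from m import *
n="wrist"
c=eyes.get_calibration(n); p,d=eyes.capture(n)
np.savez("wrist2.npz",p=p,d=d,T=c["camera_from_world"],k=[c[q] for q in("fx","fy","cx","cy")])
cv2.imwrite("pics/wrist2.png",p[:,:,::-1])
p,d,T,k=load("wrist2.npz"); W=cloud(d,T,k).reshape(-1,3); br=p.reshape(-1,3).mean(1)
a=np.array([.849,-.1475,.504]);c0=np.array([.532,-.2834,.0945])
v=W-c0;rad=np.linalg.norm(v-(v@a)[:,None]*a,axis=1)
s=(rad<.026)&(abs(v@a)<.066)&(br>90)
c2,a2,t,e=rollerfit(W[s],c0,a)
print(s.sum(),c2,a2,np.degrees(np.arcsin(a2[2])),np.degrees(np.arctan2(a2[1],a2[0])),e)
v=W-c2;tt=v@a2;rad=np.linalg.norm(v-tt[:,None]*a2,axis=1)
s=(rad<.022)&(rad>.016)&(abs(tt)<.1);print(np.percentile(tt[s],[.5,1,2,98,99,99.5]))
s=(rad<.009)&(abs(tt)<.1);print("stub",s.sum(),np.percentile(tt[s],[1,99]) if s.sum() else 0)
```

```text
9874 [ 0.532  -0.2823  0.0952] [ 0.8546 -0.1469  0.498 ] 29.870089117306204 -9.75036722784737 0.0006054003025107365
[-0.0653 -0.0638 -0.0611  0.0665  0.067   0.0674]
stub 967 [0.0668 0.0781]
```

View pics/wrist2.png

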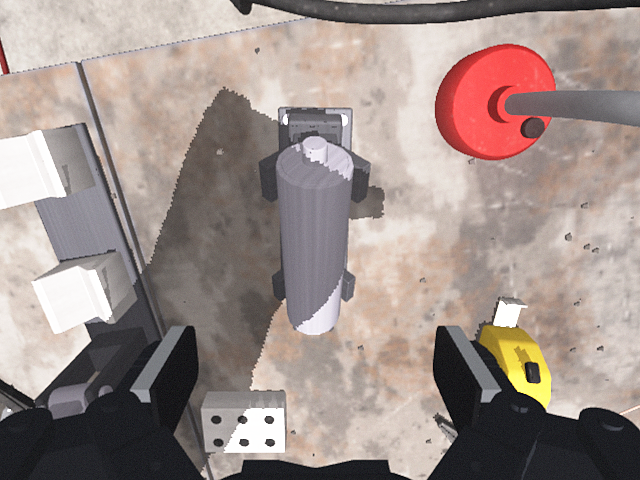

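Roller refined to (0.532, -0.2823, 0.0952), 29.9° slope; stub ends match. Descend and grip.

Emit:
{"api": "drive_tool", "payload": {
  "commands": [
    {"dx": -0.03,"dy": 0.06,"dz": 0.6,"turn": 0,"grip": 85},
    {"dx": 0,"dy": 0,"dz": 0.9,"turn": 0,"grip": 85},
    {"dx": 0,"dy": 0,"dz": 0.9,"turn": 0,"grip": 85},
    {"dx": 0,"dy": 0,"dz": 0.7,"turn": 0,"grip": 85},
    {"dx": 0,"dy": 0,"dz": 0.4,"turn": 0,"grip": 85},
    {"dx": 0,"dy": 0,"dz": 0.25,"turn": 0,"grip": 85},
    {"dx": 0,"dy": 0,"dz": 0,"turn": 0,"grip": 85}
  ]
}}

```text
time: 6.58
ee_pos: [0.5316, -0.2816, 0.0895]
orientation: [179.9, 0.1, -99.4]
contact_force: [0.1, -0.4, -0.4]
grip_width: 0.0848
```

Emit:
{"api": "drive_tool", "payload": {
  "commands": [
    {"dx": 0,"dy": 0,"dz": 0,"turn": 0,"grip": 30},
    {"dx": 0,"dy": 0,"dz": 0,"turn": 0,"grip": 30},
    {"dx": 0,"dy": 0,"dz": 0,"turn": 0,"grip": 30},
    {"dx": 0,"dy": 0,"dz": 0,"turn": 0,"grip": 30},
    {"dx": 0,"dy": 0,"dz": 0,"turn": 0,"grip": 30},
    {"dx": 0,"dy": 0,"dz": 0,"turn": 0,"grip": 30}
  ],
  "squeeze": 25
}}

```text
time: 7.08
ee_pos: [0.5325, -0.2821, 0.0917]
orientation: [-179.9, -0.0, -99.5]
contact_force: [-0.2, 0.9, 5.1]
grip_width: 0.0374
```

Emit:
{"api": "drive_tool", "payload": {
  "commands": [
    {"dx": 0,"dy": 0,"dz": 0,"turn": 0,"grip": 30},
    {"dx": 0,"dy": 0,"dz": -0.1,"turn": 0,"grip": 30},
    {"dx": 0,"dy": 0,"dz": -0.2,"turn": 0,"grip": 30},
    {"dx": 0,"dy": 0,"dz": -0.3,"turn": 0,"grip": 30},
    {"dx": 0,"dy": 0,"dz": -0.5,"turn": 0,"grip": 30},
    {"dx": 0,"dy": 0,"dz": -0.6,"turn": 0,"grip": 30},
    {"dx": 0,"dy": 0,"dz": -0.5,"turn": 0,"grip": 30},
    {"dx": 0,"dy": 0,"dz": -0.3,"turn": 0,"grip": 30},
    {"dx": 0,"dy": 0,"dz": 0,"turn": 0,"grip": 30}
  ]
}}

```text
time: 7.83
ee_pos: [0.5328, -0.2826, 0.1681]
orientation: [-179.8, -0.1, -99.6]
contact_force: [-0.3, 0.3, -4.9]
grip_width: 0.0373
```

```bash
cat > look.py <<'E'
import sys
from cell import sensors, eyes
from m import *
tag=sys.argv[1]
for n in sys.argv[2:]:
    c=eyes.get_calibration(n); p,d=eyes.capture(n)
    np.savez(f"{n}{tag}.npz",p=p,d=d,T=c["camera_from_world"],k=[c[q] for q in("fx","fy","cx","cy")])
    cv2.imwrite(f"pics/{n}{tag}.png",p[:,:,::-1])
s=sensors.get_state(); print({k:np.round(s[k],4) for k in("time","ee_pos","contact_force","torque","grip_width","orientation")})
E
python3 look.py 3 side wrist
python3 - <<'E'
import cv2
p=cv2.imread("pics/side3.png")[100:370,190:450]; cv2.imwrite("pics/side3z.png",cv2.resize(p,None,fx=2.2,fy=2.2))
E
```

```text
{'time': np.float64(7.9333), 'ee_pos': array([ 0.532 , -0.2821,  0.1656]), 'contact_force': array([ 0.198 , -0.0278, -3.8151]), 'torque': array([0.0238, 0.0278, 0.0239]), 'grip_width': np.float64(0.0371), 'orientation': array([-179.9991,   -0.0016,  -99.5538])}
```

View pics/side3z.png

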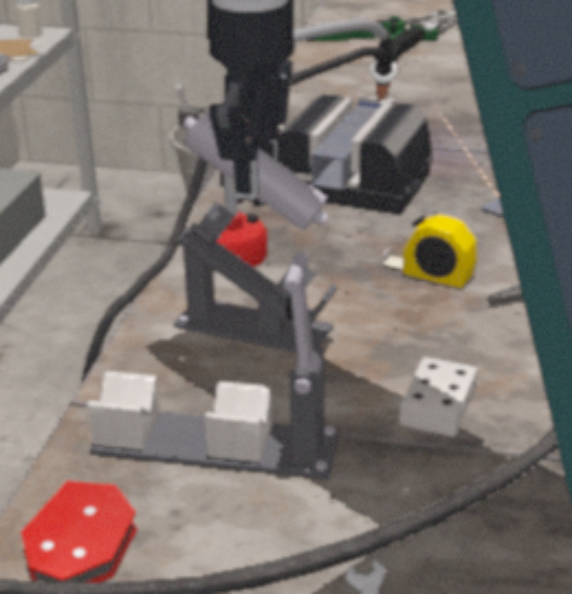

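View pics/wrist3.png

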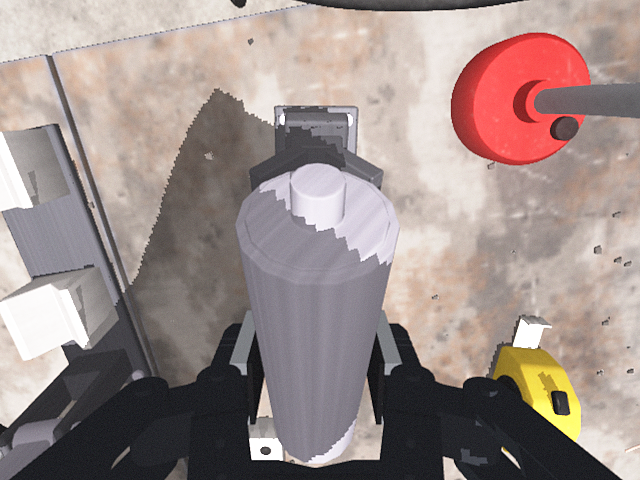

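Roller is held, still tilted about 30° (side view around (255,165); wrist view (318,330)). I'll measure it in the hand.

```bash
cat > held.py <<'E'
import sys
from m import *
def held(tag,c0,a,ee,yaw,brmin=90,cam="wrist"):
    p,d,T,k=load(f"{cam}{tag}.npz"); W=cloud(d,T,k).reshape(-1,3); br=p.reshape(-1,3).mean(1)
    a=np.array(a)/np.linalg.norm(a);c0=np.array(c0)
    for it in range(2):
        v=W-c0;rad=np.linalg.norm(v-(v@a)[:,None]*a,axis=1)
        s=(rad<.024)&(rad>.012)&(abs(v@a)<.062)&(br>brmin)
        c2,a2,t,e=rollerfit(W[s],c0,a); a=a2;c0=c2
    v=W-c2;tt=v@a2;rad=np.linalg.norm(v-tt[:,None]*a2,axis=1)
    print(cam,s.sum(),"c",c2,"elev",np.degrees(np.arcsin(a2[2])),"yaw",np.degrees(np.arctan2(a2[1],a2[0])),e)
    s=(rad<.022)&(rad>.017)&(abs(tt)<.1);print(" tube",np.percentile(tt[s],[.5,1,2,98,99,99.5]))
    s=(rad<.007)&(abs(tt)<.1)&(abs(tt)>.06);
    print(" stub",s.sum(),np.percentile(tt[s],[1,50,99]) if s.sum() else 0)
    return c2,a2
if __name__=="__main__":
    c,a=held("3",[.532,-.282,.171],[.85,-.147,.5],None,None)
    held("3",[.532,-.282,.171],[.85,-.147,.5],None,None,80,"side")
E
python3 held.py
```

```text
wrist 18089 c [ 0.532  -0.2821  0.1699] elev 29.941077688540386 yaw -9.825494626004962 0.0003241368464086094
 tube [-0.0638 -0.0614 -0.0565  0.0665  0.0668  0.067 ]
 stub 3598 [0.0671 0.0762 0.0785]
side 775 c [ 0.532  -0.2841  0.1713] elev 30.306067765214504 yaw -10.090278444757319 0.0012176377766363253
 tube [-0.0679 -0.0674 -0.0666  0.0636  0.0644  0.0648]
 stub 47 [-0.079  -0.0708  0.0766]
```

Emit:
{"api": "drive_tool", "payload": {
  "commands": [
    {"dx": 0,"dy": 0,"dz": 0,"turn": -0.6,"grip": 30},
    {"dx": 0,"dy": 0,"dz": 0,"turn": -1,"grip": 30},
    {"dx": 0,"dy": 0,"dz": 0,"turn": -0.6,"grip": 30},
    {"dx": -0.4,"dy": -0.1,"dz": 0,"turn": 0,"grip": 30},
    {"dx": -0.8,"dy": -0.1,"dz": 0,"turn": 0,"grip": 30},
    {"dx": -0.9,"dy": -0.1,"dz": 0,"turn": 0,"grip": 30},
    {"dx": -0.9,"dy": -0.1,"dz": 0,"turn": 0,"grip": 30},
    {"dx": -0.9,"dy": -0.1,"dz": 0,"turn": 0,"grip": 30},
    {"dx": -0.9,"dy": -0.1,"dz": 0,"turn": 0,"grip": 30},
    {"dx": -0.8,"dy": -0.1,"dz": 0,"turn": 0,"grip": 30},
    {"dx": -0.4,"dy": -0.1,"dz": 0,"turn": 0,"grip": 30},
    {"dx": -0.25,"dy": -0.16,"dz": 0,"turn": 0,"grip": 30},
    {"dx": 0,"dy": 0,"dz": 0,"turn": 0,"grip": 30},
    {"dx": 0,"dy": 0,"dz": 0,"turn": 0,"grip": 30}
  ]
}}

```text
time: 9.1
ee_pos: [0.5564, -0.0942, 0.1655]
orientation: [180.0, -0.0, -88.6]
contact_force: [-0.4, -0.4, -4.8]
grip_width: 0.0375
```

```bash
python3 look.py 4 wrist; python3 -c "
from held import *
held('4',[.556,-.094,.17],[.866,.02,.5],None,None)"
```

```text
{'time': np.float64(9.15), 'ee_pos': array([ 0.5562, -0.0946,  0.1655]), 'contact_force': array([-0.3815,  0.549 , -3.4813]), 'torque': array([ 0.0158, -0.0307,  0.0422]), 'grip_width': np.float64(0.0374), 'orientation': array([179.9802,  -0.0125, -88.5955])}
wrist 18066 c [ 0.556  -0.094   0.1688] elev 29.83488426548063 yaw 1.1477448241449877 0.0003245211326848293
 tube [-0.0636 -0.0613 -0.0564  0.0666  0.0668  0.067 ]
 stub 3620 [0.067  0.0761 0.0784]
```

Emit:
{"api": "drive_tool", "payload": {
  "commands": [
    {"dx": 0,"dy": 0,"dz": 0.3,"turn": 0,"grip": 30},
    {"dx": 0,"dy": 0,"dz": 0.6,"turn": 0,"grip": 30},
    {"dx": 0,"dy": 0,"dz": 0.7,"turn": 0,"grip": 30},
    {"dx": 0,"dy": 0,"dz": 0.5,"turn": 0,"grip": 30},
    {"dx": 0,"dy": 0,"dz": 0.2,"turn": 0,"grip": 30},
    {"dx": 0,"dy": 0,"dz": 0.1,"turn": 0,"grip": 30},
    {"dx": 0,"dy": 0,"dz": 0,"turn": 0,"grip": 30}
  ],
  "squeeze": 20
}}

```text
time: 9.73
ee_pos: [0.5559, -0.0944, 0.0934]
orientation: [180.0, 0.0, -88.6]
contact_force: [0.1, -0.5, -3.2]
grip_width: 0.0372
```

Emit:
{"api": "drive_tool", "payload": {
  "commands": [
    {"dx": 0,"dy": 0,"dz": 0.1,"turn": 0,"grip": 30},
    {"dx": 0,"dy": 0,"dz": 0.1,"turn": 0,"grip": 30},
    {"dx": 0,"dy": 0,"dz": 0.1,"turn": 0,"grip": 30}
  ]
}}

```text
time: 9.98
ee_pos: [0.5569, -0.0943, 0.0853]
orientation: [-179.9, -0.0, -88.6]
contact_force: [4.4, 0.1, 3.9]
grip_width: 0.0372
```

Emit:
{"api": "drive_tool", "payload": {
  "commands": [
    {"dx": 0,"dy": 0,"dz": 0.1,"turn": 0,"grip": 30},
    {"dx": 0,"dy": 0,"dz": 0.1,"turn": 0,"grip": 30},
    {"dx": 0,"dy": 0,"dz": 0.1,"turn": 0,"grip": 30}
  ]
}}

```text
time: 10.23
ee_pos: [0.5586, -0.0943, 0.0771]
orientation: [-179.7, -0.1, -88.5]
contact_force: [7.6, 1.7, 4.7]
grip_width: 0.037
```

```bash
python3 look.py 5 wrist; python3 -c "
from held import *
held('5',[.556,-.094,.08],[.89,.02,.44],None,None)"
```

```text
{'time': np.float64(10.2833), 'ee_pos': array([ 0.5581, -0.0943,  0.0764]), 'contact_force': array([ 5.5509, -0.4155,  3.3643]), 'torque': array([-0.1008, -0.9979,  0.0174]), 'grip_width': np.float64(0.0372), 'orientation': array([-179.7511,   -0.0496,  -88.5371])}
wrist 23523 c [ 0.556  -0.0941  0.0798] elev 21.18725007332819 yaw 1.4447930988204551 0.0003553395214638288
 tube [-0.0655 -0.0488 -0.0424  0.0701  0.0704  0.0706]
 stub 2956 [0.0711 0.0784 0.082 ]
```

Emit:
{"api": "drive_tool", "payload": {
  "commands": [
    {"dx": 0,"dy": 0.03,"dz": 0.1,"turn": 0,"grip": 30},
    {"dx": 0,"dy": 0.03,"dz": 0.1,"turn": 0,"grip": 30},
    {"dx": 0,"dy": 0.03,"dz": 0.1,"turn": 0,"grip": 30},
    {"dx": 0,"dy": 0.03,"dz": 0.1,"turn": 0,"grip": 30}
  ]
}}

```text
time: 10.62
ee_pos: [0.5538, -0.0944, 0.0644]
orientation: [-179.8, -0.1, -88.5]
contact_force: [4.6, -0.9, 1.9]
grip_width: 0.037
```

```bash
python3 look.py 6 wrist; python3 -c "
from held import *
held('6',[.556,-.094,.07],[.97,.02,.2],None,None)"
```

```text
{'time': np.float64(10.6667), 'ee_pos': array([ 0.5532, -0.0942,  0.0637]), 'contact_force': array([ 4.866 , -2.2475, -0.1939]), 'torque': array([-0.4267, -0.6279,  0.1222]), 'grip_width': np.float64(0.0369), 'orientation': array([-179.9098,   -0.0345,  -88.5429])}
wrist 31242 c [ 0.556  -0.094   0.0685] elev 9.271564511419301 yaw 1.6249338571606562 0.00041716140347857476
 tube [-0.0414 -0.038  -0.0353  0.0656  0.0659  0.0661]
 stub 2058 [0.0671 0.073  0.0775]
```

Emit:
{"api": "drive_tool", "payload": {
  "commands": [
    {"dx": 0,"dy": 0,"dz": 0.1,"turn": 0,"grip": 30},
    {"dx": 0,"dy": 0,"dz": 0.1,"turn": 0,"grip": 30},
    {"dx": 0,"dy": 0,"dz": 0.1,"turn": 0,"grip": 30},
    {"dx": 0,"dy": 0,"dz": 0.03,"turn": 0,"grip": 30}
  ]
}}

```text
time: 11.0
ee_pos: [0.5528, -0.0942, 0.0543]
orientation: [-180.0, -0.0, -88.6]
contact_force: [-3.8, -0.2, 25.6]
grip_width: 0.0373
```

```bash
python3 look.py 7 wrist; python3 -c "
from held import *
held('7',[.556,-.094,.06],[1,.02,.0],None,None)"
```

```text
{'time': np.float64(11.05), 'ee_pos': array([ 0.5527, -0.0942,  0.0544]), 'contact_force': array([-0.2458, -0.5528, 12.4664]), 'torque': array([-0.2265,  0.0782,  0.0085]), 'grip_width': np.float64(0.0373), 'orientation': array([-179.9599,   -0.0331,  -88.5593])}
wrist 35737 c [ 0.556  -0.0938  0.0581] elev 0.08769138066143199 yaw 1.6457882750059434 0.0006289414862413658
 tube [-0.0382 -0.035  -0.0331  0.0701  0.0715  0.0721]
 stub 1463 [0.0666 0.0717 0.0765]
```

Level and seated (elevation 0.1°, height 58.1 mm), but about 1.5 mm toward −x. I'll nudge +x and recheck.

Emit:
{"api": "drive_tool", "payload": {
  "commands": [
    {"dx": 0,"dy": -0.03,"dz": -0.02,"turn": 0,"grip": 30},
    {"dx": 0,"dy": -0.03,"dz": -0.01,"turn": 0,"grip": 30},
    {"dx": 0,"dy": 0,"dz": 0,"turn": 0,"grip": 30}
  ]
}}

```text
time: 11.3
ee_pos: [0.5529, -0.0941, 0.0545]
orientation: [179.8, -0.0, -88.6]
contact_force: [-6.0, -3.7, 8.0]
grip_width: 0.0372
```

```bash
python3 look.py 8 wrist; python3 -c "
from held import *
held('8',[.556,-.094,.06],[1,.02,.0],None,None)"
```

```text
{'time': np.float64(11.35), 'ee_pos': array([ 0.5529, -0.0941,  0.0545]), 'contact_force': array([-6.1766, -3.775 ,  7.0796]), 'torque': array([-0.7664,  1.3228, -0.0074]), 'grip_width': np.float64(0.0371), 'orientation': array([179.8337,  -0.0346, -88.5731])}
wrist 35594 c [ 0.556  -0.0938  0.0582] elev 0.07302066176453915 yaw 1.610167318356719 0.0006258152427087915
 tube [-0.0385 -0.0352 -0.033   0.0702  0.0715  0.0721]
 stub 1459 [0.0666 0.0717 0.0766]
```

View pics/wrist8.png

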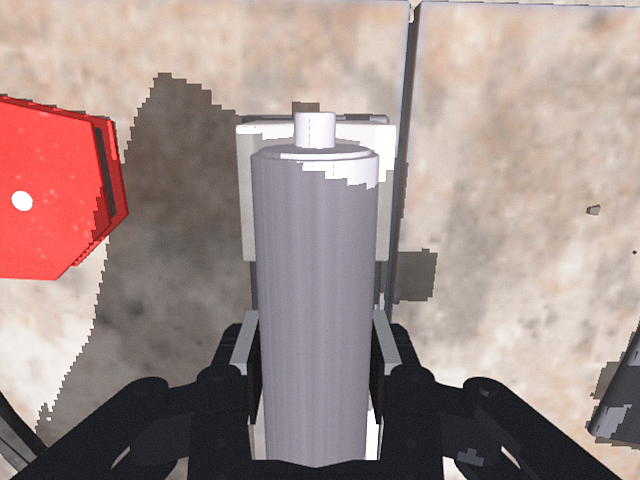

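Run:
```python
from m import *
p,d,T,k=load("wrist8.npz")
C=-T[:3,:3].T@T[:3,3]
def ray(u,v,z):
    r=T[:3,:3].T@np.array([(u-k[2])/k[0],(v-k[3])/k[1],1]); return C+r*(z-C[2])/r[2]
g=cv2.cvtColor(p,cv2.COLOR_RGB2GRAY)
print("col316",g[100:170,316]); print("col248",g[112:136,248]); print("col388",g[112:136,388]);print("col280",g[130:170,280])
for u,v,z in[(316,112.5,.064),(248,124.5,.05),(388,124.5,.05),(316,148.5,.077)]: print(u,v,ray(u,v,z))
W=cloud(d,T,k)
print(W[108:160:2,316])
```

```text
col316 [210 215 173 107 114 112 116 111 111 116 107 117 163 246 255 254 254 253 254 254 254 254 254 254 254 254 254 254 254 254 254 253 253 253 253 253 253 253 253 253 253 253 253 252 252 253 255 251 185
 135 133 132 131 128 237 255 253 251 252 218 132 215 253 253 253 253 253 253 254 255]
col248 [183 186 159 108  87  81  79  89  82  79 117 167 172 238 252 255 255 255 255 255 255 255 184 191]
col388 [174 176 178 179 161 146 141 130 125 126 132 140 164 237 255 255 255 255 255 255 255 255 255 255]
col280 [250 251 249 250 251 251 255 243 162 169 171 165 174 176 150 119 127 129 130 134 133 131 130 160 194 195 201 194 162 132 146 157 153 151 151 154 151 153 146 154]
316 112.5 [ 0.6326 -0.0919  0.064 ]
248 124.5 [ 0.6283 -0.0711  0.05  ]
388 124.5 [ 0.6294 -0.1143  0.05  ]
316 148.5 [ 0.6242 -0.0921  0.077 ]
[[ 0.6333 -0.0921  0.001 ]
 [ 0.6325 -0.0921  0.0005]
 [ 0.6326 -0.0919  0.058 ]
 [ 0.6322 -0.0919  0.0641]
 [ 0.6317 -0.092   0.0641]
 [ 0.6312 -0.092   0.0656]
 [ 0.6306 -0.092   0.0639]
 [ 0.6301 -0.092   0.0637]
 [ 0.6295 -0.092   0.0634]
 [ 0.629  -0.092   0.0637]
 [ 0.6286 -0.092   0.0663]
 [ 0.6279 -0.0921  0.0632]
 [ 0.6275 -0.0921  0.0649]
 [ 0.6269 -0.0921  0.0647]
 [ 0.6263 -0.0921  0.0641]
 [ 0.6259 -0.0921  0.065 ]
 [ 0.6253 -0.0921  0.0646]
 [ 0.6248 -0.0921  0.0652]
 [ 0.6242 -0.0921  0.0648]
 [ 0.6238 -0.0922  0.0657]
 [ 0.6231 -0.0922  0.0645]
 [ 0.6226 -0.0922  0.0653]
 [ 0.6227 -0.0922  0.0706]
 [ 0.6225 -0.0922  0.0738]
 [ 0.6222 -0.0922  0.0757]
 [ 0.6216 -0.0922  0.0749]]
```

Stub end ray gives roller centre x 0.5546 vs 0.5558–0.5563: still −1.5 mm; unload slightly and nudge again.

Emit:
{"api": "drive_tool", "payload": {
  "commands": [
    {"dx": 0,"dy": 0,"dz": -0.05,"turn": 0,"grip": 30},
    {"dx": 0,"dy": -0.03,"dz": 0,"turn": 0,"grip": 30},
    {"dx": 0,"dy": 0,"dz": 0,"turn": 0,"grip": 30}
  ]
}}

```text
time: 11.6
ee_pos: [0.5549, -0.0937, 0.0558]
orientation: [179.9, 0.0, -88.6]
contact_force: [-0.2, -0.3, -4.0]
grip_width: 0.0369
```

Emit:
{"api": "drive_tool", "payload": {
  "commands": [
    {"dx": 0,"dy": 0,"dz": 0.02,"turn": 0,"grip": 30},
    {"dx": 0,"dy": 0,"dz": 0.02,"turn": 0,"grip": 30},
    {"dx": 0,"dy": 0,"dz": 0,"turn": 0,"grip": 30}
  ]
}}

```text
time: 11.85
ee_pos: [0.5551, -0.0939, 0.0549]
orientation: [180.0, 0.0, -88.5]
contact_force: [-0.2, 0.5, -2.5]
grip_width: 0.0374
```

```bash
python3 look.py 9 wrist; python3 -c "
from held import *
held('9',[.556,-.094,.06],[1,.02,.0],None,None)
p,d,T,k=load('wrist9.npz');W=cloud(d,T,k)
print(W[100:124:1,316])"
```

```text
{'time': np.float64(11.9), 'ee_pos': array([ 0.5551, -0.0939,  0.0549]), 'contact_force': array([ 0.0335, -0.248 , -2.3023]), 'torque': array([-0.0587,  0.2295,  0.0713]), 'grip_width': np.float64(0.0373), 'orientation': array([179.9836,   0.0051, -88.5504])}
wrist 34272 c [ 0.556  -0.0936  0.0586] elev 0.282171346570191 yaw 1.6592016931909876 0.0006182274678358026
 tube [-0.0358 -0.0328 -0.0308  0.07    0.0713  0.072 ]
 stub 1476 [0.069  0.074  0.0789]
[[ 0.6389 -0.0917  0.0007]
 [ 0.6385 -0.0917  0.0015]
 [ 0.6381 -0.0917  0.002 ]
 [ 0.6377 -0.0917 -0.    ]
 [ 0.6373 -0.0917  0.0013]
 [ 0.6369 -0.0917  0.0011]
 [ 0.6365 -0.0917  0.0014]
 [ 0.6361 -0.0917  0.0009]
 [ 0.6357 -0.0917  0.0014]
 [ 0.6353 -0.0918 -0.0003]
 [ 0.6349 -0.0918  0.0001]
 [ 0.6346 -0.0918  0.0011]
 [ 0.6349 -0.0917  0.0614]
 [ 0.6347 -0.0917  0.0648]
 [ 0.6344 -0.0917  0.0646]
 [ 0.6342 -0.0917  0.0646]
 [ 0.6339 -0.0917  0.0653]
 [ 0.6337 -0.0917  0.0649]
 [ 0.6334 -0.0917  0.064 ]
 [ 0.6331 -0.0917  0.0647]
 [ 0.6329 -0.0917  0.0658]
 [ 0.6326 -0.0917  0.0653]
 [ 0.6323 -0.0917  0.0642]
 [ 0.6321 -0.0917  0.0651]]
```

Emit:
{"api": "drive_tool", "payload": {
  "commands": [
    {"dx": 0,"dy": 0.01,"dz": 0.02,"turn": 0,"grip": 30},
    {"dx": 0,"dy": 0,"dz": 0.01,"turn": 0,"grip": 30},
    {"dx": 0,"dy": 0,"dz": 0,"turn": 0,"grip": 30}
  ]
}}

```text
time: 12.15
ee_pos: [0.5551, -0.0941, 0.0546]
orientation: [-180.0, -0.0, -88.6]
contact_force: [-1.1, -0.0, 3.9]
grip_width: 0.0373
```

Emit:
{"api": "drive_tool", "payload": {
  "commands": [
    {"dx": 0,"dy": 0,"dz": 0,"turn": 0,"grip": 48},
    {"dx": 0,"dy": 0,"dz": 0,"turn": 0,"grip": 60},
    {"dx": 0,"dy": 0,"dz": 0,"turn": 0,"grip": 75},
    {"dx": 0,"dy": 0,"dz": 0,"turn": 0,"grip": 75},
    {"dx": 0,"dy": 0,"dz": -0.2,"turn": 0,"grip": 75},
    {"dx": 0,"dy": 0,"dz": -0.6,"turn": 0,"grip": 75},
    {"dx": 0,"dy": 0,"dz": -0.9,"turn": 0,"grip": 75},
    {"dx": 0,"dy": 0,"dz": -1,"turn": 0,"grip": 75},
    {"dx": 0,"dy": 0,"dz": -1,"turn": 0,"grip": 75},
    {"dx": 0,"dy": 0,"dz": -1,"turn": 0,"grip": 75},
    {"dx": 0,"dy": 0,"dz": -1,"turn": 0,"grip": 75},
    {"dx": 0,"dy": 0,"dz": -0.6,"turn": 0,"grip": 75},
    {"dx": 0,"dy": 0,"dz": 0,"turn": 0,"grip": 0}
  ]
}}

```text
time: 13.23
ee_pos: [0.5561, -0.0943, 0.2475]
orientation: [-179.7, -0.1, -88.5]
contact_force: [-0.6, -0.5, 0.1]
grip_width: 0.0647
```

```bash
python3 look.py 10 wrist
python3 - <<'E'
from held import *
held('10',[.556,-.094,.058],[1,.027,.0],None,None)
p,d,T,k=load('wrist10.npz');W=cloud(d,T,k)
s=(abs(W[...,0]-.46)<.06)&(abs(W[...,1]+.095)<.04)&(W[...,2]>.165)&(W[...,2]<.2)
Q=W[s];print("keeper bar",len(Q),np.percentile(Q,1,0),np.percentile(Q,99,0))
E
```

```text
{'time': np.float64(13.2833), 'ee_pos': array([ 0.5557, -0.0942,  0.2452]), 'contact_force': array([-0.4936, -0.3115,  0.0179]), 'torque': array([ 0.0117,  0.0366, -0.0297]), 'grip_width': np.float64(0.0577), 'orientation': array([-179.8075,   -0.0655,  -88.5502])}
wrist 8373 c [ 0.556  -0.094   0.0583] elev -0.08044657533166295 yaw 1.5795815810352087 0.0007125102607863549
 tube [-0.0986 -0.0979 -0.0973  0.0689  0.0705  0.0713]
 stub 278 [-0.077   0.0724  0.0786]
keeper bar 1897 [ 0.4531 -0.1177  0.1656] [ 0.4627 -0.0754  0.1847]
```

View pics/wrist10.png

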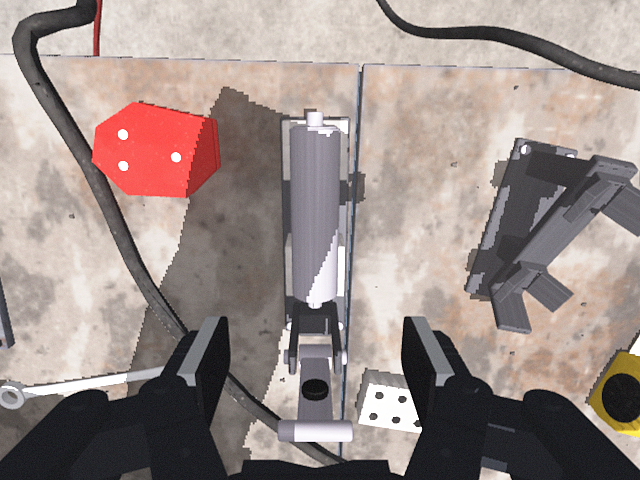

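Roller sits free, level (−0.1°), 58.3 mm high, at (316,215) between the blocks; keeper cross bar at (315,431) is untouched. Now go behind the keeper with closed fingers.

Emit:
{"api": "drive_tool", "payload": {
  "commands": [
    {"dx": 0,"dy": 0.5,"dz": 0,"turn": 0,"grip": 0},
    {"dx": 0,"dy": 0.9,"dz": 0,"turn": 0,"grip": 0},
    {"dx": 0,"dy": 0.9,"dz": 0,"turn": 0,"grip": 0},
    {"dx": 0,"dy": 0.9,"dz": 0,"turn": 0,"grip": 0},
    {"dx": 0,"dy": 0.8,"dz": 0,"turn": 0,"grip": 0},
    {"dx": 0,"dy": 0.4,"dz": 0,"turn": 0,"grip": 0},
    {"dx": 0,"dy": 0,"dz": 0.4,"turn": 0,"grip": 0},
    {"dx": 0,"dy": 0,"dz": 0.7,"turn": 0,"grip": 0},
    {"dx": 0,"dy": 0,"dz": 0.6,"turn": 0,"grip": 0},
    {"dx": 0,"dy": 0,"dz": 0.3,"turn": 0,"grip": 0},
    {"dx": 0,"dy": 0,"dz": 0,"turn": 0,"grip": 0}
  ]
}}

```text
time: 14.2
ee_pos: [0.4222, -0.0969, 0.1814]
orientation: [179.8, 0.1, -88.6]
contact_force: [0.0, -0.2, -0.8]
grip_width: 0.0
```

```bash
python3 look.py 11 side wrist
python3 - <<'E'
import cv2
p=cv2.imread("pics/side11.png")[130:340,200:420]; cv2.imwrite("pics/side11z.png",cv2.resize(p,None,fx=2.7,fy=2.7))
E
```

```text
{'time': np.float64(14.3), 'ee_pos': array([ 0.4231, -0.0973,  0.1834]), 'contact_force': array([-0.1321,  0.8795,  0.1021]), 'torque': array([-0.0504,  0.0066,  0.0298]), 'grip_width': np.float64(0.0001), 'orientation': array([179.9762,   0.0132, -88.5495])}
```

View pics/side11z.png

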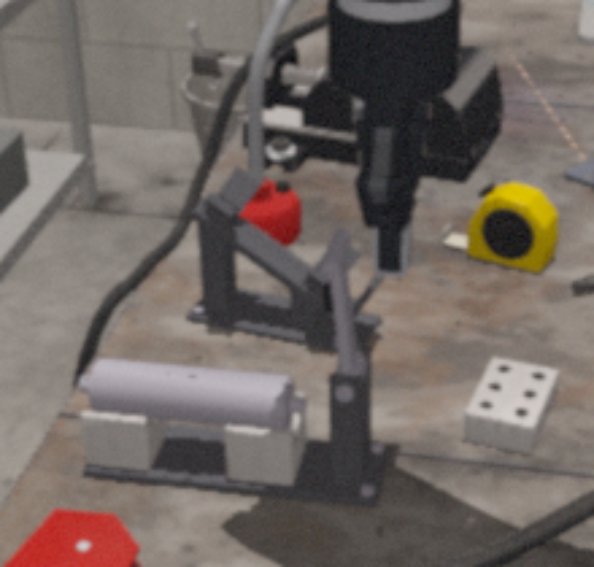

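View pics/wrist11.png

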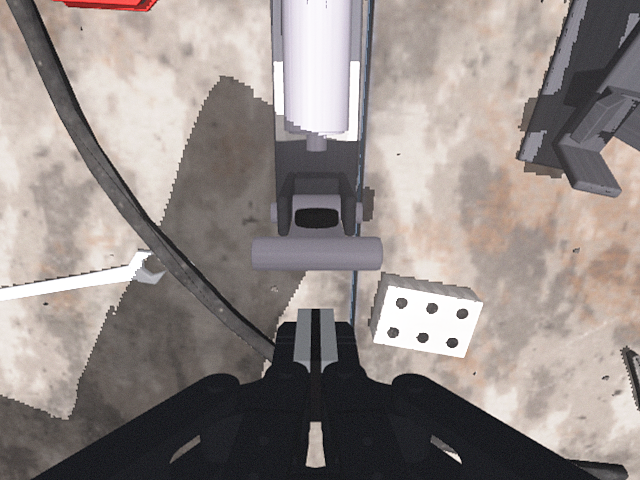

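Run:
```python
from m import *
p,d,T,k=load("side11.npz")
C=-T[:3,:3].T@T[:3,3]
def ray(u,v,y):
    r=T[:3,:3].T@np.array([(u-k[2])/k[0],(v-k[3])/k[1],1]); return C+r*(y-C[1])/r[1]
f=lambda a,b:(a/2.7+200,b/2.7+130)
print("tip front/bottom",ray(*f(376,272),-.085),ray(*f(410,272),-.085))
W=cloud(d,T,k); print("crossbar end",ray(*f(340,245),-.075)); print(W[228:236,337:350,2].round(3)); 
p,d,T,k=load("wrist11.npz");W=cloud(d,T,k)
s=(W[...,2]>.15)&(W[...,2]<.2)&(W[...,0]<.446)&(W[...,0]>.38);Q=W[s];print("finger",len(Q),Q.min(0),Q.max(0))
s=(W[...,2]>.165)&(W[...,2]<.2)&(W[...,0]>.446);Q=W[s];print("bar",np.percentile(Q,1,0),np.percentile(Q,99,0))
for r in range(300,372,6): print(r,W[r,325],W[r,305])
```

```text
tip front/bottom [ 0.4282 -0.085   0.1728] [ 0.4072 -0.085   0.175 ]
crossbar end [ 0.4485 -0.075   0.1952]
[[-0.     0.175  0.174  0.179  0.18   0.178  0.179  0.179  0.179  0.179  0.181  0.179  0.176]
 [-0.     0.172  0.172  0.176  0.177  0.176  0.175  0.179  0.177  0.175  0.177  0.177  0.175]
 [ 0.    -0.001  0.171  0.172  0.171  0.17   0.175  0.175  0.175  0.175  0.174  0.176  0.171]
 [-0.     0.001  0.168  0.168  0.169  0.169  0.17   0.168  0.169  0.171  0.17   0.168  0.171]
 [ 0.003  0.     0.06   0.059  0.058  0.057  0.     0.001  0.168  0.167  0.167  0.168  0.168]
 [-0.     0.057  0.059  0.059  0.058  0.     0.001 -0.001  0.001 -0.002  0.002 -0.     0.002]
 [ 0.06   0.06   0.057  0.055  0.002 -0.     0.    -0.002  0.     0.001 -0.    -0.002 -0.001]
 [ 0.06   0.059  0.057  0.057 -0.001 -0.001  0.001 -0.002  0.001  0.     0.002  0.001  0.   ]]
finger 2994 [ 0.4276 -0.1104  0.1722] [ 0.4342 -0.0831  0.2   ]
bar [ 0.4515 -0.1175  0.1664] [ 0.4625 -0.0751  0.1847]
300 [ 0.3524 -0.1066  0.0009] [ 0.3517 -0.0901  0.0004]
306 [ 0.3475 -0.1067  0.0023] [ 0.3466 -0.0902  0.0013]
312 [ 0.4331 -0.1001  0.1761] [ 0.4327 -0.0928  0.1757]
318 [ 0.4329 -0.1     0.1803] [ 0.4333 -0.0929  0.1812]
324 [ 0.4333 -0.0999  0.1851] [ 0.4335 -0.093   0.1859]
330 [ 0.4332 -0.0998  0.1891] [ 0.4332 -0.0931  0.1893]
336 [ 0.4334 -0.0997  0.1932] [ 0.4327 -0.0932  0.1924]
342 [ 0.4329 -0.0996  0.1961] [ 0.4329 -0.0933  0.1963]
348 [ 0.4332 -0.0995  0.2   ] [ 0.4325 -0.0933  0.1991]
354 [ 0.4333 -0.0995  0.2034] [ 0.4325 -0.0934  0.2025]
360 [ 0.4332 -0.0994  0.2064] [ 0.4335 -0.0935  0.207 ]
366 [ 0.4314 -0.0995  0.2068] [ 0.4311 -0.0935  0.2066]
```

Emit:
{"api": "drive_tool", "payload": {
  "commands": [
    {"dx": 0,"dy": -0.3,"dz": 0,"turn": 0,"grip": 0},
    {"dx": 0,"dy": -0.3,"dz": 0,"turn": 0,"grip": 0},
    {"dx": 0,"dy": -0.2,"dz": 0,"turn": 0,"grip": 0},
    {"dx": 0,"dy": -0.2,"dz": 0,"turn": 0,"grip": 0},
    {"dx": 0,"dy": -0.16,"dz": 0,"turn": 0,"grip": 0},
    {"dx": 0,"dy": -0.16,"dz": 0,"turn": 0,"grip": 0}
  ]
}}

```text
time: 14.8
ee_pos: [0.463, -0.0962, 0.1831]
orientation: [180.0, 0.0, -88.5]
contact_force: [-1.5, -0.8, -2.3]
grip_width: 0.0003
```

Emit:
{"api": "drive_tool", "payload": {
  "commands": [
    {"dx": 0,"dy": -0.16,"dz": 0.06,"turn": 0,"grip": 0},
    {"dx": 0,"dy": -0.16,"dz": 0.07,"turn": 0,"grip": 0},
    {"dx": 0,"dy": -0.15,"dz": 0.07,"turn": 0,"grip": 0},
    {"dx": 0,"dy": -0.15,"dz": 0.09,"turn": 0,"grip": 0},
    {"dx": 0,"dy": -0.14,"dz": 0.09,"turn": 0,"grip": 0},
    {"dx": 0,"dy": -0.14,"dz": 0.09,"turn": 0,"grip": 0},
    {"dx": 0,"dy": -0.1,"dz": 0.07,"turn": 0,"grip": 0},
    {"dx": 0,"dy": -0.09,"dz": 0.07,"turn": 0,"grip": 0}
  ]
}}

```text
time: 15.47
ee_pos: [0.4954, -0.0954, 0.1645]
orientation: [180.0, 0.0, -88.5]
contact_force: [-0.8, -0.5, -0.1]
grip_width: -0.0
```

```bash
python3 look.py 12 side wrist
python3 - <<'E'
import cv2
p=cv2.imread("pics/side12.png")[130:340,200:420]; cv2.imwrite("pics/side12z.png",cv2.resize(p,None,fx=2.7,fy=2.7))
E
```

```text
{'time': np.float64(15.5667), 'ee_pos': array([ 0.4955, -0.0955,  0.1645]), 'contact_force': array([-0.1774,  0.6226,  0.3658]), 'torque': array([ 0.0094,  0.0322, -0.0344]), 'grip_width': np.float64(0.0001), 'orientation': array([179.9792,   0.0116, -88.5503])}
```

View pics/side12z.png

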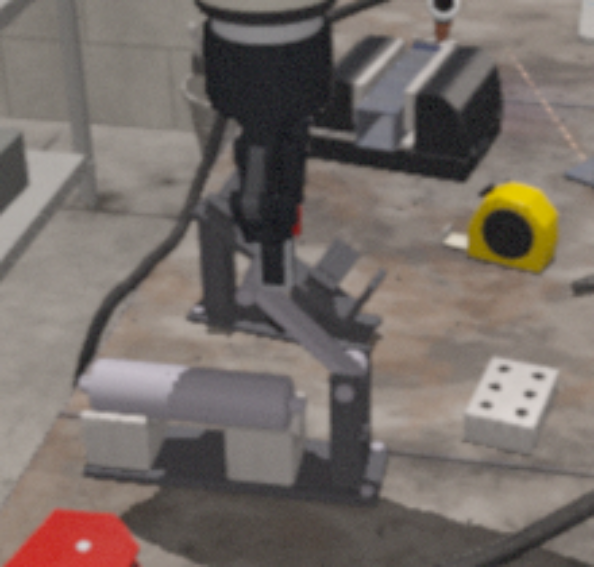

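View pics/wrist12.png

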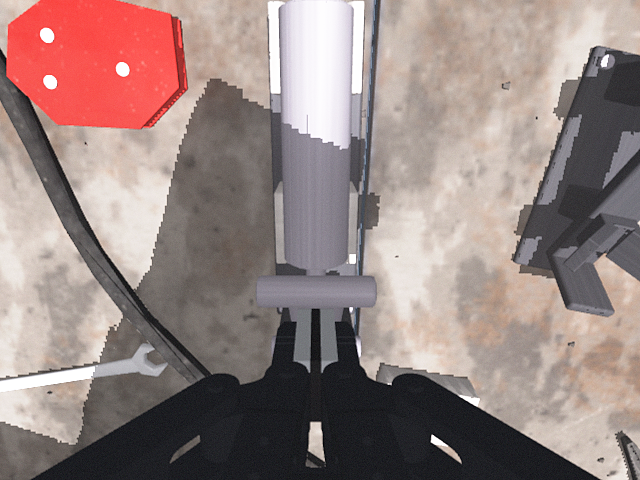

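Side view: keeper at about 45° with fingers behind the cross bar (275,285). Now lift, move above the bar and press down.

Emit:
{"api": "drive_tool", "payload": {
  "commands": [
    {"dx": 0,"dy": 0.05,"dz": -0.3,"turn": 0,"grip": 0},
    {"dx": 0,"dy": 0,"dz": -0.4,"turn": 0,"grip": 0},
    {"dx": 0,"dy": -0.4,"dz": 0,"turn": 0,"grip": 0},
    {"dx": 0,"dy": -0.33,"dz": 0,"turn": 0,"grip": 0},
    {"dx": 0,"dy": 0,"dz": 0.25,"turn": 0,"grip": 0},
    {"dx": 0,"dy": 0,"dz": 0.23,"turn": 0,"grip": 0},
    {"dx": 0,"dy": -0.09,"dz": 0.15,"turn": 0,"grip": 0},
    {"dx": 0,"dy": -0.09,"dz": 0.15,"turn": 0,"grip": 0},
    {"dx": 0,"dy": -0.08,"dz": 0.16,"turn": 0,"grip": 0},
    {"dx": 0,"dy": -0.08,"dz": 0.16,"turn": 0,"grip": 0}
  ]
}}

```text
time: 16.4
ee_pos: [0.5257, -0.0946, 0.1522]
orientation: [180.0, 0.0, -88.6]
contact_force: [2.7, 0.2, 2.5]
grip_width: 0.0001
```

Emit:
{"api": "drive_tool", "payload": {
  "commands": [
    {"dx": 0,"dy": -0.06,"dz": 0.15,"turn": 0,"grip": 0},
    {"dx": 0,"dy": -0.06,"dz": 0.15,"turn": 0,"grip": 0},
    {"dx": 0,"dy": -0.06,"dz": 0.15,"turn": 0,"grip": 0},
    {"dx": 0,"dy": -0.06,"dz": 0.15,"turn": 0,"grip": 0},
    {"dx": 0,"dy": -0.06,"dz": 0.12,"turn": 0,"grip": 0}
  ]
}}

```text
time: 16.82
ee_pos: [0.5345, -0.0944, 0.1305]
orientation: [179.9, 0.0, -88.6]
contact_force: [-1.6, -0.1, -0.0]
grip_width: 0.0
```

```bash
python3 look.py 13 side
python3 - <<'E'
import cv2
p=cv2.imread("pics/side13.png")[130:340,200:420]; cv2.imwrite("pics/side13z.png",cv2.resize(p,None,fx=2.7,fy=2.7))
E
```

```text
{'time': np.float64(16.8667), 'ee_pos': array([ 0.5346, -0.0943,  0.13  ]), 'contact_force': array([ 0.3785, -0.42  , -0.4007]), 'torque': array([ 0.0296,  0.0159, -0.0695]), 'grip_width': np.float64(0.0005), 'orientation': array([179.9127,   0.0242, -88.5522])}
```

View pics/side13z.png

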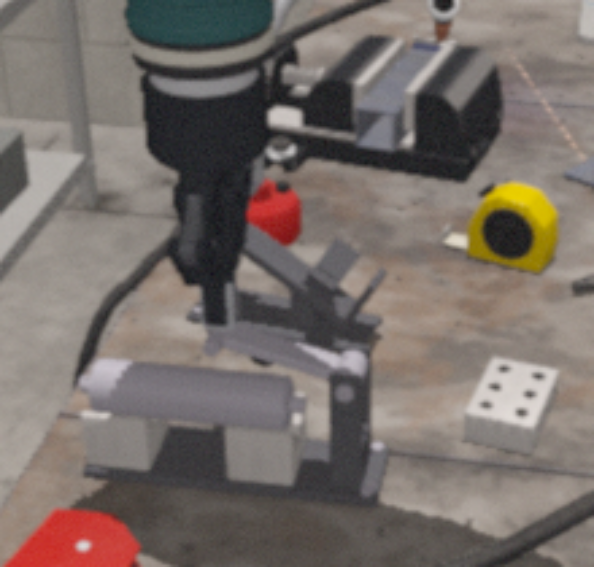

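Emit:
{"api": "drive_tool", "payload": {
  "commands": [
    {"dx": 0,"dy": -0.03,"dz": 0.13,"turn": 0,"grip": 0},
    {"dx": 0,"dy": -0.03,"dz": 0.13,"turn": 0,"grip": 0},
    {"dx": 0,"dy": -0.02,"dz": 0.13,"turn": 0,"grip": 0},
    {"dx": 0,"dy": -0.02,"dz": 0.12,"turn": 0,"grip": 0},
    {"dx": 0,"dy": 0,"dz": 0.08,"turn": 0,"grip": 0},
    {"dx": 0,"dy": 0,"dz": 0.06,"turn": 0,"grip": 0}
  ]
}}

```text
time: 17.37
ee_pos: [0.5378, -0.0944, 0.1114]
orientation: [180.0, -0.0, -88.6]
contact_force: [1.3, 0.4, 1.1]
grip_width: -0.0001
```

Emit:
{"api": "drive_tool", "payload": {
  "commands": [
    {"dx": 0,"dy": 0,"dz": 0.05,"turn": 0,"grip": 0},
    {"dx": 0,"dy": 0,"dz": 0.03,"turn": 0,"grip": 0}
  ]
}}

```text
time: 17.53
ee_pos: [0.5378, -0.0944, 0.1092]
orientation: [180.0, 0.0, -88.6]
contact_force: [-0.2, 0.1, 1.1]
grip_width: 0.0
```

Emit:
{"api": "drive_tool", "payload": {
  "commands": [
    {"dx": 0,"dy": 0,"dz": 0.04,"turn": 0,"grip": 0},
    {"dx": 0,"dy": 0,"dz": 0.04,"turn": 0,"grip": 0}
  ]
}}

```text
time: 17.7
ee_pos: [0.5379, -0.0944, 0.107]
orientation: [-180.0, -0.0, -88.5]
contact_force: [0.3, 1.0, 0.7]
grip_width: -0.0002
```

Emit:
{"api": "drive_tool", "payload": {
  "commands": [
    {"dx": 0,"dy": 0,"dz": 0.03,"turn": 0,"grip": 0},
    {"dx": 0,"dy": 0,"dz": 0.02,"turn": 0,"grip": 0}
  ]
}}

```text
time: 17.87
ee_pos: [0.538, -0.0944, 0.1058]
orientation: [-180.0, -0.0, -88.6]
contact_force: [-2.2, 1.9, 11.5]
grip_width: -0.0003
```

Force jumped to 11.5 N: the pad bears. A slight extra press, then back off and look.

Emit:
{"api": "drive_tool", "payload": {
  "commands": [
    {"dx": 0,"dy": 0,"dz": 0.02,"turn": 0,"grip": 0},
    {"dx": 0,"dy": 0,"dz": 0,"turn": 0,"grip": 0}
  ]
}}

```text
time: 18.03
ee_pos: [0.538, -0.0944, 0.1056]
orientation: [-179.9, -0.0, -88.6]
contact_force: [-2.9, 0.8, 12.2]
grip_width: -0.0001
```

Emit:
{"api": "drive_tool", "payload": {
  "commands": [
    {"dx": 0,"dy": 0,"dz": -0.1,"turn": 0,"grip": 0},
    {"dx": 0,"dy": 0,"dz": -0.5,"turn": 0,"grip": 0},
    {"dx": 0,"dy": 0,"dz": -0.9,"turn": 0,"grip": 0},
    {"dx": 0,"dy": 0,"dz": -1,"turn": 0,"grip": 0},
    {"dx": 0,"dy": 0,"dz": -1,"turn": 0,"grip": 0},
    {"dx": 0,"dy": 0,"dz": -1,"turn": 0,"grip": 0},
    {"dx": 0,"dy": 0,"dz": -0.5,"turn": 0,"grip": 0},
    {"dx": 0,"dy": 0,"dz": 0,"turn": 0,"grip": 0}
  ]
}}

```text
time: 18.7
ee_pos: [0.5388, -0.0947, 0.2581]
orientation: [-179.8, -0.1, -88.6]
contact_force: [-0.2, -0.5, 0.1]
grip_width: 0.0004
```

```bash
python3 look.py 14 side wrist top
python3 - <<'E'
import cv2
from held import *
p=cv2.imread("pics/side14.png")[130:340,200:420]; cv2.imwrite("pics/side14z.png",cv2.resize(p,None,fx=2.7,fy=2.7))
p,d,T,k=load("wrist14.npz");W=cloud(d,T,k)
s=(abs(W[...,0]-.538)<.009)&(abs(abs(W[...,1]+.0945)-.0165)<.004)&(W[...,2]>.08)&(W[...,2]<.12);Q=W[s];print("bar top z",np.percentile(Q,[50,95],0),len(Q))
for x in(.46,.475,.49,.505,.52):
    s=(abs(W[...,0]-x)<.004)&(abs(W[...,1]+.0955)<.006)&(W[...,2]>.07)&(W[...,2]<.2);print(x,"arm top z",np.median(W[s][:,2]),s.sum())
m=(W[...,0]>.6)&(abs(W[...,1]+.092)<.0015);Q=W[m&(W[...,2]>.06)&(W[...,2]<.07)];print("stub end x",np.percentile(Q[:,0],[1,99]))
for x in (.56,.58,.6,.615):
    s=(abs(W[...,0]-x)<.004)&(abs(W[...,1]+.0935)<.002);print(x,"roller top",np.median(W[s][:,2]))
E
```

```text
{'time': np.float64(18.85), 'ee_pos': array([ 0.5375, -0.0943,  0.254 ]), 'contact_force': array([ 0.2096,  0.4934, -0.6904]), 'torque': array([-0.0142, -0.0234,  0.0428]), 'grip_width': np.float64(0.0001), 'orientation': array([179.9384,   0.0168, -88.5508])}
bar top z [[ 0.5394 -0.0946  0.0921]
 [ 0.5435 -0.0751  0.0938]] 328
0.46 arm top z nan 0
0.475 arm top z 0.09208106705722427 152
0.49 arm top z 0.09186247738766859 146
0.505 arm top z 0.09154424254078442 159
0.52 arm top z 0.09131733706322924 163
stub end x [0.6251 0.634 ]
0.56 roller top 0.07749857842480869
0.58 roller top 0.07715537142554098
0.6 roller top 0.07726463822046767
0.615 roller top 0.07732360753767217
  return _methods._mean(a, axis=axis, dtype=dtype,
  ret = ret.dtype.type(ret / rcount)
```

View pics/side14z.png

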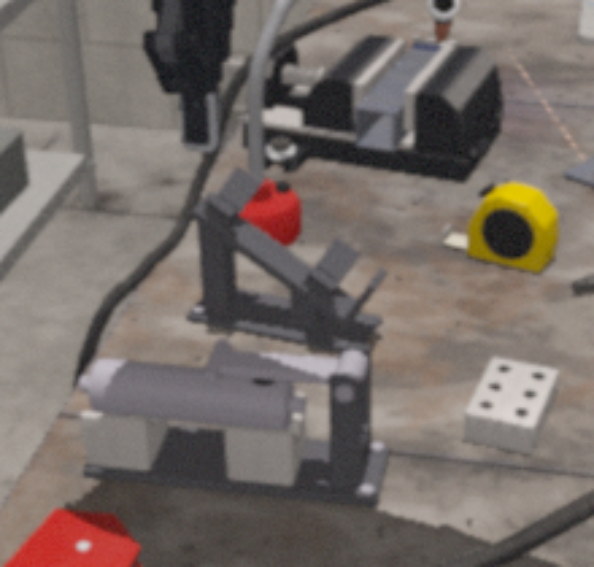

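View pics/wrist14.png

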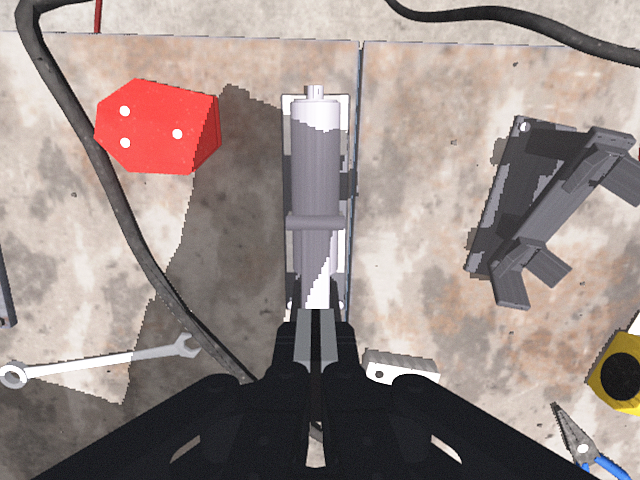

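Keeper lies level on the roller (side view (275,365)); arm top at 91–92 mm, roller level at 77.3 mm, stub end at x≈0.634 (centre ≈0.556). Gauge, magnet and tape are in place, and the gripper is clear.

```bash
python3 -c "
from cell import robot; print(robot.hand_in())"
```

```text
the job is handed in; nothing more can be done
None
```

The roller is in the V-blocks, the keeper is folded down onto it, and I handed the job in at about 18.9 s of the 45 s allowed. The hand-in gave no verdict.

**What I did**
- I gripped the roller at its centre on the rest and lowered it low end first with a light grip. It pivoted level in the fingers as it seated.
- It had slid about 1.5 mm toward −x. A first nudge did not move it, so I lifted it about 1 mm, shifted it and set it down again.
- I then let go and pushed the keeper forward to about 45° from behind. After that I pressed it down from above until the force rose to about 12 N, and backed off.

**What the last checks showed**

| Check | Measured | Should be |
|---|---|---|
| Roller top height | 77.2–77.5 mm along its visible length (level) | 77 mm |
| Roller centre, x | about 0.556 m | 0.556 m (seat) |
| Keeper arm top face | 91–92 mm, about level (tip end slightly low, under 1°) | 91.5 mm at angle 0 |

- **Bystanders:** the gauge, magnet and tape look unmoved in the pictures; I did not re-measure them.
- **Gripper:** it is well clear and touching nothing.
- **Disagreement:** the roller-centre readings differed by up to 1 mm along the groove (0.556 to 0.557 m). The block edges put the seat centre between 0.5558 and 0.5563 m.

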